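# Set cordless test tweezers to the gauge gap and hold it for the open-circuit zero

## Task

Zero the cordless test tweezers for 8 mm parts: lift them out of their cradle, lower the open tips over the green middle step of the step gauge and squeeze until both tips touch it, then raise them off the gauge with the tips still at that 8 mm gap (within 1 mm). Hold them level in free air, tips at least 15 cm above the table, and keep the gap and the tweezers steady for at least three seconds while the instrument zeroes itself; finish while still holding them squeezed like that. Leave everything else on the table where it is.

Things in the scene. Friction and masses are not known exactly. Their poses are not given: they have to be found in the camera images.
- tweezers: cordless test tweezers, 52 g, 130 mm long, lying flat. Origin on their centre line at the underside; x towards the tips, z up. Black head 50 x 26 x 16 mm with a grey screen, x = -62 to -12 mm; two sprung black legs 12 mm high; gold tips 8 mm long, z = 3 to 9 mm, ends at x = 70 mm. Each leg has a flat ribbed blue rubber pad outside, x = 6 to 42 mm
- tweezers_grip (a point): point midway between the blue pads, 24 mm ahead of the tweezers' origin, 6 mm above the underside, close to the balance point. Width over the pads here: 34 mm relaxed, 32.5 mm in a light firm grip (tip gap about 12.5 mm), 30 mm with the tips 8 mm apart (soft fingertips: a little less). Squeezing takes 5 N a pad to start, 10 N at the 8 mm gap, 15 N to shut the tips
- left_tip_face (a point): middle of the inner face of the left (+y) gold tip, 66 mm ahead of the tweezers' origin, 6 mm above the underside; moves with its leg. Tip gap = distance between the two tip faces: 15.6 mm relaxed, 1.95 mm less for each mm the pads come together at the grip point
- right_tip_face (a point): the same on the right (-y) gold tip
- left_tip: the left gold tip; origin at its leg's hinge, 20 mm behind and 6 mm to the left of the tweezers' origin
- right_tip: the right gold tip; origin at its leg's hinge, 20 mm behind and 6 mm to the right of the tweezers' origin
- left_leg (a joint): turn of the left leg about its hinge, rad: 0 relaxed, grows when squeezed; 0.044 on both legs is the 8 mm gap, 0.09 tips shut. Springs back to 0 when let go
- right_leg (a joint): the same for the right leg
- cradle: grey cradle fixed to the table, 134 x 60 mm. Origin on the table under the tweezers' origin, x towards their tips. Holds their underside 30 mm up: saddle round the head, x = -58 to -18 mm, cheeks 40 mm high; stop behind it 36 mm high; rest under the legs, x = 50 to 59 mm, 35 mm high. Round the blue pads only an 8 mm base plate. They lift straight up out of it
- gauge: step gauge fixed to the table: aluminium base 92 x 46 x 10 mm, upright plastic blade along x, 64 mm high. Thickness along y: 4 mm (white) x = -33 to -11, 8 mm (green) x = -11 to 11, 12 mm (white) x = 11 to 33. Origin on the table under the middle of the green step; +x, the thick end, points away from the robot. Tweezers come down from above, their x along its x
- green_step: the green 8 mm thick middle step of the gauge, 22 mm long, 64 mm high; same origin and axes as the gauge. The blade stands in a foot 18 mm wide and 15.5 mm high. Tips that press on the step hard are dragged by it when raised and the tweezers tilt: ease off a little first
- green_step_top (a point): middle of the upper edge of the green step, 64 mm above the table
- gel_box: bystander: small closed dark box with a grey lid, 53 x 53 x 18 mm
- clamp_fork_c: bystander: black clamp fork, 24 x 61 x 14 mm
- eyepiece: bystander: black eyepiece standing upright, 33 mm wide, 47 mm high
- kapton_roll: bystander: small amber tape roll lying flat, 53 mm wide, 12 mm high
- driver_1: bystander: small screwdriver with a black and red handle, 115 mm long
- bolt: bystander: bolt lying down, 24 mm long
- fibre_scope: bystander: black hand-held fibre scope lying down, 198 mm long

How it is judged:
By the outcome, as a careful person would: the job done as asked, in the order asked, and still so for the second after the job is handed in, while the arm keeps its last pose, push and grip.
It also fails if it takes over 56 s, if anything falls off the work surface, if the arm or the gripper's body presses on something with over 40 N, if the wrist force passes 120 N, or if a joint passes its speed limit or range.

## Robot

A 7-joint arm with a two-finger parallel gripper is mounted at the origin on a cart in front of the work surface, level with it; the furniture and walls round the work are solid. World frame = base frame: x ahead of the robot, y to its left, z up, the work surface at z = 0. Lengths are in m, angles in rad, forces in N, time in s.
With the tool pointing down it reaches from about 0.425 to 0.925 m from the base axis. Payload 6.8 kg.
Tool frame: the origin (TCP) lies midway between the tips of the shut fingers; the grasp point (between the pads) lies 19 mm behind it; z points along the fingers, y is the line along which they close (so a half turn about z gives the same grasp; the last joint's range is limited). The gripper opens to 85 mm and grips with 20 to 120 N. Pads are 22 mm wide; open, the fingers measure 114 mm over their backs; the gripper's body (76 mm by 85 mm) begins 54 mm behind the grasp point. The pads swing forward as they close: fully open they stand 13 mm farther back than shut.
Start: joints at [-1.215, 0.477, 0.022, 1.555, -0.011, 1.109, -0.083], TCP at [0.302, 0.604, 0.231] pointing down, gripper open.
Joint ranges: [-2.96, 2.96], [-0.34, 2.1], [-1.41, 1.46], [0.24, 2.44], [-1.37, 4.51], [0.17, 1.92], [-2.96, 2.96]. Speed limits (rad/s): [2.39, 2.39, 3.14, 3.14, 3.14, 3.14, 3.14].

## Interface

Orientations are given as a unit quaternion [w, x, y, z].
In Python, from station import * gives the robot as it stands.
- The arm moves only by the shell command python3 -m creep 'ROWS' [FORCE]. ROWS is JSON, a list of rows, each a list of 7 numbers: the gripper command: -1 is shut, 1 is fully open, values between are in proportion, then the shift along the world's x, y, z in mm, then the turn, a rotation vector about the world's x, y, z in rad. A call has 1 to 5 rows; each row shifts and turns the commanded pose from where the row before left it; what a row does not reach is not made up. A row lasts 1/8 s, in which the tool goes at most 62.5 mm and 10.7 degrees, less where a joint would pass 70% of its speed; a pose out of reach is approached as far as the arm can. A call is refused whole if a number of a shift passes 62.5 or a number of a turn 0.188, either way. A call with a gripper value outside its range is refused whole. The fingers move at their own pace and stop on an object; FORCE is the grip in N (left out, the last holds). Time passes only in rows, so rows that do not move let the fingers close. It gives the time, the measured TCP pose, the force, the opening and the grip force at its end, in the units of the state.
- get_obs(): the state, without advancing time (a new reading comes with each control period).
- read_camera(name): name is "scene" or "top" or "wrist"; returns (picture, depth): 384x512x3 uint8, red, green, blue; 384x512 float32, m along the optical axis (not along the pixel's ray), 0 where there is no reading.
- camera_params(name): a dict with "intrinsics" (3x3 intrinsics, pixels), "cam_to_world" (4x4, takes a point from camera to world coordinates); the wrist camera has in their place "mount" (4x4, takes a point from camera to tool coordinates, whose origin is the TCP and whose axes are the flange's). Camera axes: x right, y up, looking along -z (the intrinsics and any distortion apply to the point x, -y, -z); pixel columns grow to the right and rows downward; lengths in m; the calibration is good to about 2 mm. A picture is of the moment at which its call begins: read the wrist's pose just before it. camera_params takes no time and is no camera call.
- hand_in(): hands the job in; it is judged then, once.
The state is a dict: "t": time; "q": joint angles; "joint_vel": joint speeds; "joint_torque": joint torques, N m; "eef_pos": TCP position; "tool_rot": TCP orientation; "contact_force": force on the tool from outside, world axes, zero at the start; "torque": the same for the moment, N m; "gripper_width": opening from 0.0 (shut) to 1.0 (fully open); "grasp_force": force on a finger pad.
Only numpy, scipy, OpenCV 4.12 (cv2) and the standard library are available. Lean on these libraries where they do the work, as an engineer would, in place of code of your own. Each camera call takes 0.05 s, during which the arm holds its last target. There are 200 camera calls.

## Working session

There is one attempt and no reset: what is moved stays moved. The work goes in short steps, Python scripts to look and compute and a shell command to move; the robot and the scene stay as the last step left them, time stands still between calls to the robot, and variables do not carry over. Pictures are saved under pics/ and viewed, at most 10 in all, crops included, and the job is handed in when it is done.

```bash
mkdir -p pics; cat > h.py <<'E'
from station import *
import numpy as np, cv2
from scipy.spatial.transform import Rotation as R
def c2w(name,obs=None):
    p=camera_params(name)
    if 'cam_to_world' in p: return np.array(p['intrinsics']),np.array(p['cam_to_world'])
    o=obs; T=np.eye(4); q=o['tool_rot']; T[:3,:3]=R.from_quat([q[1],q[2],q[3],q[0]]).as_matrix(); T[:3,3]=o['eef_pos']
    return np.array(p['intrinsics']),T@np.array(p['mount'])
def ray(K,T,uv,z):
    uv=np.atleast_2d(uv).astype(float)
    d=np.c_[(uv[:,0]-K[0,2])/K[0,0],-(uv[:,1]-K[1,2])/K[1,1],-np.ones(len(uv))]@T[:3,:3].T
    o=T[:3,3]; return o+d*((z-o[2])/d[:,2])[:,None]
def pts(K,T,dep):
    v,u=np.mgrid[:dep.shape[0],:dep.shape[1]]
    c=np.stack([(u-K[0,2])/K[0,0]*dep,-(v-K[1,2])/K[1,1]*dep,-dep],-1)
    return c@T[:3,:3].T+T[:3,3]
E
python3 - <<'E'
from h import *
o=get_obs();print(o)
for n in ['top','scene']:
    im,d=read_camera(n); cv2.imwrite(f'pics/{n}0.png',cv2.cvtColor(im,cv2.COLOR_RGB2BGR)); np.savez(f'{n}0.npz',im=im,d=d)
    p=camera_params(n);print({k:np.round(v,3).tolist() if not isinstance(v,str) else v for k,v in p.items()})
print(camera_params('wrist'))
E
```

```text
{'t': 0.0, 'q': array([-1.21511536,  0.47776528,  0.0223479 ,  1.55646363, -0.01148362,
        1.10928236, -0.08307937]), 'joint_vel': array([-6.06818733e-04, -1.12601139e-03, -2.79294467e-05,  2.42054076e-03,
       -4.17779115e-04,  5.89415770e-04,  5.07351170e-04]), 'joint_torque': array([-2.05038609e-04, -5.96439779e+01,  1.60787389e+00, -2.81205457e+01,
        1.24592695e-02,  9.08956106e-03,  2.57656740e-05]), 'eef_pos': array([0.30170746, 0.60315832, 0.23034408]), 'tool_rot': array([-1.31796877e-04,  2.29797207e-01,  9.73238122e-01, -8.85384909e-04]), 'contact_force': array([ 0.19137543, -0.40330441,  0.08442644]), 'torque': array([ 0.03649071,  0.02352544, -0.06263352]), 'grasp_force': 0.0, 'gripper_width': 1.0000328172168682}
{'intrinsics': [[395.554, 0.0, 253.244], [0.0, 395.554, 190.941], [0.0, 0.0, 1.0]], 'cam_to_world': [[-0.009, 0.992, -0.125, 0.399], [-1.0, -0.005, 0.028, -0.022], [0.027, 0.125, 0.992, 1.07], [0.0, 0.0, 0.0, 1.0]]}
{'intrinsics': [[453.391, 0.0, 257.249], [0.0, 453.391, 189.515], [0.0, 0.0, 1.0]], 'cam_to_world': [[0.806, 0.291, -0.516, -0.072], [-0.592, 0.414, -0.691, -0.852], [0.013, 0.863, 0.506, 0.663], [0.0, 0.0, 0.0, 1.0]]}
{'intrinsics': array([[290.03555175,   0.        , 262.13228219],
       [  0.        , 290.03555175, 195.77788908],
       [  0.        ,   0.        ,   1.        ]]), 'mount': array([[-1.10510040e-03,  9.59880534e-01,  2.80407097e-01,
         7.10679620e-02],
       [ 9.99999354e-01,  1.13548158e-03,  5.41106777e-05,
         3.04616448e-04],
       [-2.66457307e-04,  2.80406975e-01, -9.59881168e-01,
        -1.42397399e-01],
       [ 0.00000000e+00,  0.00000000e+00,  0.00000000e+00,
         1.00000000e+00]])}
```

View pics/top0.png

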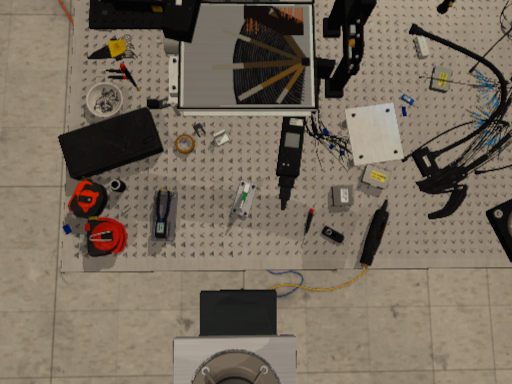

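View pics/scene0.png

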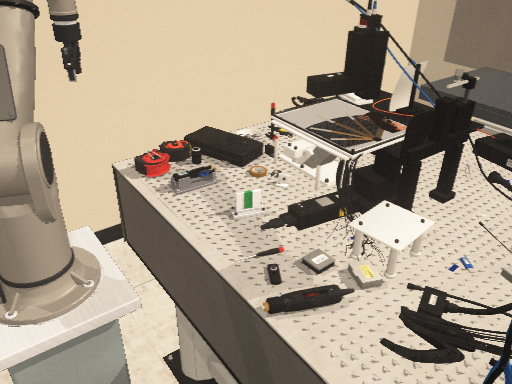

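The top view shows the tweezers in the cradle at about (162,215), with the tips pointing away from the robot, and the gauge at about (243,200), slightly turned. The scene view agrees, with the tweezers at (193,178) and the green step at (247,200).

```bash
python3 - <<'E'
from h import *
z=np.load('top0.npz');im,d=z['im'],z['d'];K,T=c2w('top');P=pts(K,T,d)
hsv=cv2.cvtColor(im,cv2.COLOR_RGB2HSV)
def show(n,m,box,zz):
    u0,v0,u1,v1=box;M=np.zeros(m.shape,bool);M[v0:v1,u0:u1]=m[v0:v1,u0:u1]
    v,u=np.nonzero(M);print(n,len(u),u.mean() if len(u) else 0,v.mean() if len(u) else 0)
    if len(u)<3:return
    w=ray(K,T,np.c_[u,v],zz)[:,:2];c=w.mean(0);_,s,V=np.linalg.svd(w-c);print('  centre',c.round(4),'axis',np.degrees(np.arctan2(V[0,1],V[0,0])).round(1),'depth z',np.median(P[v,u,2]).round(3), 'min',w.min(0).round(3),'max',w.max(0).round(3))
h,s,v=hsv[...,0],hsv[...,1],hsv[...,2]
show('blue',(h>100)&(h<130)&(s>100),(140,180,185,245),.036)
show('black',(v<70),(140,180,185,245),.042)
show('green',(h>45)&(h<85)&(s>90),(220,175,270,225),.064)
show('gauge high',(P[...,2]>.05),(225,175,265,225),.064)
show('tw high',(P[...,2]>.025),(145,180,182,245),.04)
c=np.hstack([cv2.resize(im[170:250,135:195],None,fx=6,fy=6,interpolation=2),cv2.resize(im[160:240,215:275],None,fx=6,fy=6,interpolation=2)])
cv2.imwrite('pics/crop.png',cv2.cvtColor(c,cv2.COLOR_RGB2BGR))
E
```

```text
blue 27 164.62962962962962 211.37037037037038
  centre [0.477  0.1802] axis 154.3 depth z 0.044 min [0.452 0.167] max [0.507 0.203]
black 684 161.72076023391813 213.59941520467837
  centre [0.471  0.1864] axis 177.3 depth z 0.035 min [0.393 0.13 ] max [0.54 0.21]
green 25 243.88 195.96
  centre [ 0.513  -0.0261] axis 163.0 depth z 0.064 min [ 0.503 -0.032] max [ 0.523 -0.021]
gauge high 92 244.1413043478261 193.43478260869566
  centre [ 0.5196 -0.0268] axis 164.1 depth z 0.064 min [ 0.482 -0.042] max [0.557 0.017]
tw high 528 161.91287878787878 216.60416666666666
  centre [0.4634 0.1861] axis 177.3 depth z 0.042 min [0.406 0.149] max [0.541 0.227]
```

View pics/crop.png

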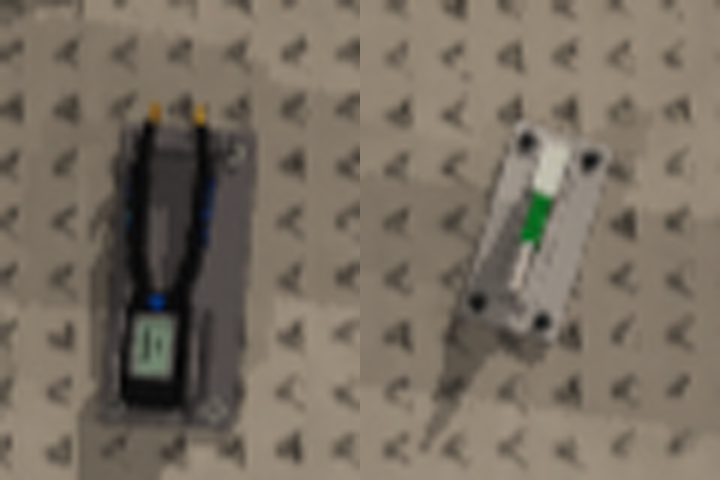

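```bash
python3 - <<'E'
from h import *
K,T=c2w('top')
t=ray(K,T,[[135+177/6,170+104/6]],.036)[0];b=ray(K,T,[[135+152/6,170+405/6]],.044)[0]
a=(t-b)[:2];print(t,b,np.hypot(*a),np.degrees(np.arctan2(a[1],a[0])))
u=a/np.hypot(*a);print('grip',(t[:2]+b[:2])/2+u*.020)
for p in [(541,190),(553,145),(520,285),(530,240)]: print(ray(K,T,[[215+(p[0]-360)/6,160+p[1]/6]],.064)[0])
o=get_obs();q=o['tool_rot'];print(R.from_quat([q[1],q[2],q[3],q[0]]).as_matrix().round(3))
E
```

```text
[0.54011269 0.18175691 0.036     ] [0.40946009 0.18830336 0.044     ] 0.13081650118308893 -2.868450540584398
grip [0.49476133 0.18402928]
[ 0.52407383 -0.02941925  0.064     ]
[ 0.54345563 -0.03467371  0.064     ]
[ 0.48346458 -0.0202527   0.064     ]
[ 0.5026471  -0.02460512  0.064     ]
[[-0.894  0.447 -0.001]
 [ 0.447  0.894 -0.002]
 [-0.    -0.002 -1.   ]]
```

```bash
python3 -m creep '[[1,21,-47,0,0,0,0.1],[1,21,-47,0,0,0,0.1],[1,21,-47,0,0,0,0.1],[1,21,-47,0,0,0,0.114],[1,21,-47,0,0,0,0]]'; python3 -m creep '[[0.5,22,-46,-10,0,0,0],[0.2,22,-46,-15,0,0,0],[0.2,22,-46,-20,0,0,0],[0.2,22,-46,-30,0,0,0],[0.2,0,0,0,0,0,0]]'
cat > wr.py <<'E'
from h import *
import sys
o=get_obs();im,d=read_camera('wrist');K,T=c2w('wrist',o)
n=sys.argv[1];np.savez(n+'.npz',im=im,d=d,K=K,T=T);cv2.imwrite(f'pics/{n}.png',cv2.cvtColor(im,cv2.COLOR_RGB2BGR))
print(o['t'],o['eef_pos'].round(4),o['tool_rot'].round(4),o['gripper_width'])
E
python3 wr.py w1
```

```text
t: 0.72
eef_pos: [0.4073, 0.3669, 0.231]
tool_rot: [-0.0, 0.024, 1.0, -0.0]
contact_force: [0.7, -0.4, 0.9]
gripper_width: 0.997
grasp_force: 0.0
t: 1.35
eef_pos: [0.4948, 0.1791, 0.154]
tool_rot: [-0.002, 0.029, 1.0, -0.002]
contact_force: [-0.8, 0.7, -0.3]
gripper_width: 0.597
grasp_force: 0.0
1.35 [0.4948 0.1791 0.154 ] [-0.0018  0.0287  0.9996 -0.0022] 0.5974918206051034
```

View pics/w1.png

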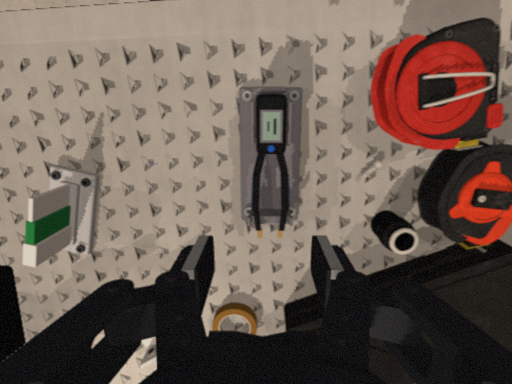

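The wrist view shows the tweezers: gold tip ends at about (260,236) and (281,233), head rear at (272,95), blue dot at (271,149), and the gauge at (65,215). The fingers straddle the area around (263,280).

```bash
python3 - <<'E'
from h import *
z=np.load('w1.npz');im,d,K,T=z['im'],z['d'],z['K'],z['T'];P=pts(K,T,d)
hsv=cv2.cvtColor(im,cv2.COLOR_RGB2HSV);h,s,v=[hsv[...,i].astype(int) for i in range(3)]
def box(m,b):
    M=np.zeros(m.shape,bool);M[b[1]:b[3],b[0]:b[2]]=m[b[1]:b[3],b[0]:b[2]];vv,uu=np.nonzero(M);return uu,vv
def st(n,m,b,zz):
    u,vv=box(m,b);w=ray(K,T,np.c_[u,vv],zz)[:,:2];print(n,len(u),u.mean().round(1),vv.mean().round(1),w.mean(0).round(4),'min',w.min(0).round(4),'max',w.max(0).round(4),'depthz',np.median(P[vv,u,2]).round(4));return w.mean(0)
gold=(h>12)&(h<30)&(s>120)&(v>100)
L=st('tipA',gold,(250,222,270,245),.036);Rr=st('tipB',gold,(272,222,292,245),.036)
st('dot',(h>100)&(h<130)&(s>120),(262,140,280,158),.046)
S=st('screen',(v>95)&(s<90)&(h>30),(257,108,287,145),.046)
hd=st('head',(v<60),(250,90,295,140),.046)
m=(L+Rr)/2
for a in (S,hd): w=m-a;print('yaw',np.degrees(np.arctan2(w[1],w[0])),np.hypot(*w))
M=P[...,2];ok=(M>.055)&(M<.075);u,vv=box(ok,(15,165,90,280));w=P[vv,u];print('gauge top',len(u),w.mean(0).round(4));
_,_,V=np.linalg.svd(w[:,:2]-w[:,:2].mean(0));print(np.degrees(np.arctan2(V[0,1],V[0,0])))
g=(h>40)&(h<85)&(s>100);u,vv=box(g&ok,(15,165,90,280));print('green',P[vv,u].mean(0),np.ptp(P[vv,u],axis=0))
E
```

```text
tipA 20 259.6 233.0 [0.537  0.1739] min [0.5338 0.1721] max [0.5401 0.1753] depthz 0.0371
tipB 21 279.3 233.1 [0.5382 0.1929] min [0.5349 0.1916] max [0.5412 0.1945] depthz 0.0369
dot 58 270.6 148.4 [0.4548 0.1885] min [0.4518 0.1852] max [0.4579 0.1922] depthz 0.0465
screen 459 270.8 125.8 [0.4359 0.1895] min [0.4235 0.1815] max [0.448  0.1986] depthz 0.0467
head 835 271.2 108.9 [0.4224 0.1905] min [0.4087 0.1757] max [0.4476 0.2097] depthz 0.0454
yaw -3.45889508450686 0.10182182149719761
yaw -3.554353553178206 0.11536337022602011
gauge top 1124 [ 0.516  -0.0246  0.0617]
-16.16607064953015
green [ 0.51360601 -0.02339101  0.06168131] [0.02086231 0.01321728 0.01038304]
```

```bash
python3 -m creep '[[0.1,1,7,-40,0,0,0],[0.1,0,0,-40,0,0,0],[0.1,0,0,-30,0,0,0],[0.1,0,0,0,0,0,0]]'; python3 wr.py w2
```

```text
t: 1.9
eef_pos: [0.4941, 0.1928, 0.0449]
tool_rot: [-0.002, 0.024, 1.0, -0.001]
contact_force: [-0.2, -0.1, -0.1]
gripper_width: 0.552
grasp_force: 0.0
1.9 [0.4941 0.1928 0.0449] [-1.900e-03  2.370e-02  9.997e-01 -5.000e-04] 0.5519206022254414
```

View pics/w2.png

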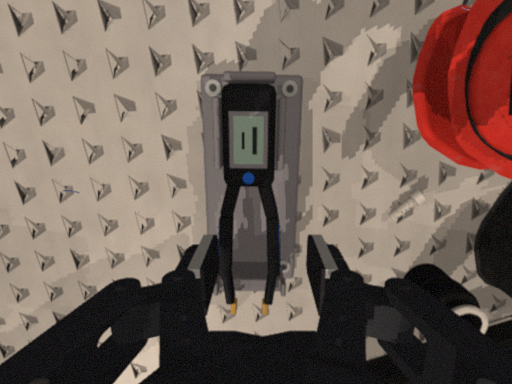

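The tweezers (centre u≈249) sit left of the finger midpoint (u≈263), so the tool is too far to +y. I'll measure this again from here.

```bash
cat > m.py <<'E'
from h import *
import sys
z=np.load(sys.argv[1]+'.npz');im,d,K,T=z['im'],z['d'],z['K'],z['T']
h,s,v=[x.astype(int) for x in cv2.split(cv2.cvtColor(im,cv2.COLOR_RGB2HSV))]
def st(n,m,b,zz):
    mm=np.zeros_like(m);mm[b[1]:b[3],b[0]:b[2]]=m[b[1]:b[3],b[0]:b[2]];vv,u=np.nonzero(mm);w=ray(K,T,np.c_[u,vv],zz)[:,:2].mean(0);print(n,len(u),w.round(4));return w
g=(h>12)&(h<30)&(s>120)&(v>90)
a=st('tA',g,(222,295,245,322),.036);b=st('tB',g,(255,295,275,322),.036)
S=st('scr',(v>95)&(s<90)&(h>30),(225,105,275,172),.046)
c=(a+b)/2;w=c-S;y=np.arctan2(w[1],w[0]);print('yaw',np.degrees(y),'grip',c-.042*np.array([np.cos(y),np.sin(y)]))
o=get_obs();print(o['eef_pos'],T[:3,:3].round(3).tolist())
E
python3 m.py w2
```

```text
tA 55 [0.5378 0.1731]
tB 58 [0.5391 0.1923]
scr 1298 [0.436  0.1888]
yaw -3.3969188685091765 grip [0.49652695 0.1852019 ]
[0.4953233  0.19305339 0.04636529] [[0.048, -0.96, -0.277], [0.999, 0.046, 0.014], [-0.001, -0.277, 0.961]]
```

```bash
python3 -m creep '[[0.1,1.5,-8,0,0,0,-0.012],[0.1,0,0,-10,0,0,0],[0.1,0,0,-10,0,0,0],[0.1,0,0,-8,0,0,0],[0.1,0,0,0,0,0,0]]'; python3 -m creep '[[0.0,0,0,0,0,0,0],[0.0,0,0,0,0,0,0]]'
```

```text
t: 2.58
eef_pos: [0.4968, 0.1836, 0.0174]
tool_rot: [-0.001, 0.031, 1.0, -0.0]
contact_force: [-0.1, 0.1, -0.3]
gripper_width: 0.552
grasp_force: 0.0
t: 2.82
eef_pos: [0.4977, 0.1838, 0.0185]
tool_rot: [0.0, 0.031, 1.0, 0.0]
contact_force: [0.1, 0.2, 0.4]
gripper_width: 0.497
grasp_force: 0.0
```

```bash
python3 -m creep '[[-0.1,-1,1.4,-1.5,0,0,0],[-0.1,0,0,0,0,0,0],[-0.18,0,0,0,0,0,0],[-0.18,0,0,0,0,0,0]]' 20;  python3 -m creep '[[-0.24,0,0,0,0,0,0],[-0.24,0,0,0,0,0,0],[-0.24,0,0,0,0,0,0]]'
```

```text
t: 3.32
eef_pos: [0.4964, 0.1852, 0.0168]
tool_rot: [-0.0, 0.031, 1.0, 0.0]
contact_force: [-0.2, 0.4, -0.0]
gripper_width: 0.412
grasp_force: 0.2
t: 3.7
eef_pos: [0.4967, 0.1852, 0.017]
tool_rot: [0.0, 0.031, 1.0, 0.0]
contact_force: [-0.6, 0.0, 3.7]
gripper_width: 0.379
grasp_force: 6.4
```

```bash
python3 -m creep '[[-0.25,0,0,2,0,0,0],[-0.25,0,0,8,0,0,0],[-0.25,0,0,15,0,0,0],[-0.25,0,0,20,0,0,0],[-0.25,0,0,20,0,0,0]]';  python3 -m creep '[[-0.25,0,0,25,0,0,0],[-0.25,0,0,30,0,0,0],[-0.25,0,0,0,0,0,0],[-0.25,0,0,0,0,0,0]]'; python3 wr.py w3
```

```text
t: 4.32
eef_pos: [0.4966, 0.1851, 0.0834]
tool_rot: [0.0, 0.031, 1.0, 0.0]
contact_force: [-0.2, 0.5, -1.2]
gripper_width: 0.381
grasp_force: 6.1
t: 4.82
eef_pos: [0.4961, 0.185, 0.1369]
tool_rot: [-0.0, 0.031, 1.0, 0.0]
contact_force: [0.7, -1.2, 0.4]
gripper_width: 0.376
grasp_force: 6.1
4.825 [0.4961 0.185  0.1369] [-0.      0.0309  0.9995  0.    ] 0.3764619674546552
```

View pics/w3.png

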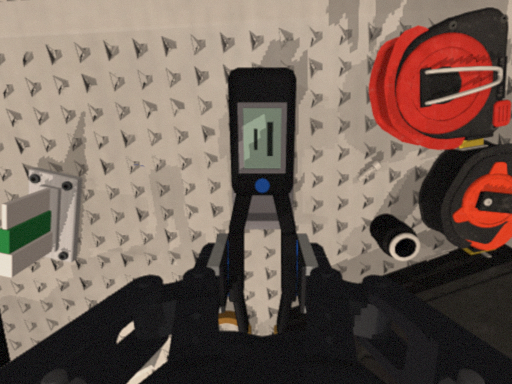

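The tweezers are lifted and held straight between the fingers: head at (262,130), screen at (262,138). The gauge is at the left, around (40,235).

```bash
python3 -m creep '[[-0.25,0,-20,0,0,0,-0.04],[-0.25,0,-25,0,0,0,-0.05],[-0.25,0,-30,0,0,0,-0.05],[-0.25,0,-25,0,0,0,-0.05],[-0.25,0,-20,0,0,0,-0.027]]';  python3 -m creep '[[-0.25,0,-5,0,0,0,0],[-0.25,0,0,0,0,0,0],[-0.25,0,0,0,0,0,0]]'; python3 wr.py w4
python3 - <<'E'
from h import *
for n in ['w3','w4']:
    z=np.load(n+'.npz');im,d,K,T=z['im'],z['d'],z['K'],z['T'];P=pts(K,T,d)
    h,s,v=[x.astype(int) for x in cv2.split(cv2.cvtColor(im,cv2.COLOR_RGB2HSV))]
    m=np.zeros(h.shape,bool);m[75:182,235:292]=1;m&=(d>0)&(d<.2)
    p=P[m];c=p.mean(0);_,_,V=np.linalg.svd(p-c);nn=V[2]*np.sign(V[2,2]);print(n,'head',c.round(4),'normal',nn.round(3))
    q=m&(v>95)&(s<90)&(h>30);vv,uu=np.nonzero(q);w=P[q];print(' scr',w.mean(0).round(4));e=w[:,:2]-w[:,:2].mean(0);V=np.linalg.svd(e)[2];print(' scr axis',np.degrees(np.arctan2(V[0,1],V[0,0])))
M=P[...,2];L=np.zeros_like(m);L[100:330,0:225]=1
ok=L&(M>.056)&(M<.075)
n,lab,stt,cen=cv2.connectedComponentsWithStats(ok.astype(np.uint8));i=1+stt[1:,4].argmax();ok=lab==i;print(stt[i],cen[i])
t=ok&(M>.062);w=P[t];print('top',len(w),w.mean(0).round(4));V=np.linalg.svd(w[:,:2]-w[:,:2].mean(0))[2];print('yaw',np.degrees(np.arctan2(V[0,1],V[0,0])),np.ptp(w,axis=0).round(4))
g=t&(h>40)&(h<85)&(s>100);print('green',P[g].mean(0).round(4),g.sum(),M[ok].max())
o=get_obs();print(o['eef_pos'].round(4),o['tool_rot'].round(4))
E
```

```text
t: 5.5
eef_pos: [0.4964, 0.0627, 0.1368]
tool_rot: [-0.0, 0.141, 0.99, -0.0]
contact_force: [-0.1, 0.2, 0.2]
gripper_width: 0.376
grasp_force: 6.1
t: 5.88
eef_pos: [0.4965, 0.0612, 0.1368]
tool_rot: [-0.0, 0.138, 0.99, 0.0]
contact_force: [-0.3, 0.1, -0.2]
gripper_width: 0.378
grasp_force: 6.1
5.875 [0.4965 0.0612 0.1368] [-0.000e+00  1.380e-01  9.904e-01  2.000e-04] 0.3779232825103139
w3 head [0.4319 0.1895 0.1658] normal [0.007 0.007 1.   ]
 scr [0.4351 0.1886 0.1662]
 scr axis -3.4225065437047713
w4 head [0.4347 0.0794 0.1657] normal [0.009 0.005 1.   ]
 scr [0.4376 0.0779 0.1661]
 scr axis -16.276324243579086
[160 211  19  73 837] [167.44802867 252.11827957]
top 640 [ 0.5162 -0.0261  0.0636]
yaw -17.0544096315756 [0.0595 0.0236 0.0033]
green [ 0.5133 -0.0252  0.0636] 227 0.06531412772951423
[0.4965 0.0612 0.1368] [0.000e+00 1.380e-01 9.904e-01 2.000e-04]
```

View pics/w4.png

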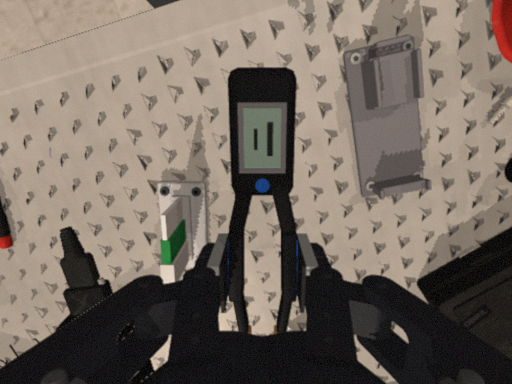

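The head is level, and the gauge top is visible on the left with the green step at about (175,243). Next I need the blade's midline.

```bash
python3 - <<'E'
from h import *
for n,bx in [('w4',(150,180,215,300)),('w3',(0,170,80,290))]:
    z=np.load(n+'.npz');im,d,K,T=z['im'],z['d'],z['K'],z['T'];P=pts(K,T,d)
    h,s,v=[x.astype(int) for x in cv2.split(cv2.cvtColor(im,cv2.COLOR_RGB2HSV))]
    L=np.zeros(h.shape,bool);L[bx[1]:bx[3],bx[0]:bx[2]]=1
    t=L&(P[...,2]>.0615)&(P[...,2]<.067)
    vv,uu=np.nonzero(t);w=ray(K,T,np.c_[uu,vv],.064)[:,:2];gr=(h>40)&(h<85)&(s>100)
    g=gr[vv,uu]
    for y in (-15,-16,-17):
        a=np.radians(y);e=np.array([np.cos(a),np.sin(a)]);f=np.array([-e[1],e[0]]);c=np.array([.5133,-.0255]);A=(w-c)@e;B=(w-c)@f
        print(n,y,[(round(x*1e3),*(np.percentile(B[(A>=x)&(A<x+.006)],[3,97])*1e3).round(1)) for x in np.arange(-.036,.034,.006) if ((A>=x)&(A<x+.006)).sum()>8], 'green A',(np.percentile(A[g],[3,97])*1e3).round(1))
E
```

```text
w4 -15 [(-36, np.float64(-0.2), np.float64(3.8)), (-30, np.float64(-0.5), np.float64(3.5)), (-24, np.float64(-0.7), np.float64(3.6)), (-18, np.float64(-0.9), np.float64(3.0)), (-12, np.float64(-2.9), np.float64(4.5)), (-6, np.float64(-3.4), np.float64(4.6)), (0, np.float64(-3.4), np.float64(4.2)), (6, np.float64(-5.1), np.float64(5.3)), (12, np.float64(-5.7), np.float64(5.7)), (18, np.float64(-6.0), np.float64(5.5)), (24, np.float64(-4.7), np.float64(5.2))] green A [-10.    9.9]
w4 -16 [(-36, np.float64(-0.8), np.float64(3.2)), (-30, np.float64(-1.0), np.float64(3.0)), (-24, np.float64(-1.1), np.float64(3.2)), (-18, np.float64(-1.2), np.float64(2.7)), (-12, np.float64(-3.0), np.float64(4.4)), (-6, np.float64(-3.4), np.float64(4.6)), (0, np.float64(-3.3), np.float64(4.3)), (6, np.float64(-4.9), np.float64(5.5)), (12, np.float64(-5.4), np.float64(5.9)), (18, np.float64(-5.7), np.float64(5.9)), (24, np.float64(-4.4), np.float64(5.6))] green A [-10.    9.9]
w4 -17 [(-36, np.float64(-1.3), np.float64(2.7)), (-30, np.float64(-1.5), np.float64(2.5)), (-24, np.float64(-1.4), np.float64(2.8))
[... 1226 characters left out ...]
oat64(-3.6), np.float64(7.0)), (18, np.float64(-3.8), np.float64(6.7)), (24, np.float64(-4.0), np.float64(6.6)), (30, np.float64(-4.1), np.float64(6.5))] green A [-10.4   9.4]
w3 -17 [(-36, np.float64(-1.2), np.float64(3.5)), (-30, np.float64(-1.2), np.float64(4.1)), (-24, np.float64(-1.3), np.float64(4.1)), (-18, np.float64(-1.4), np.float64(4.0)), (-12, np.float64(-3.0), np.float64(5.6)), (-6, np.float64(-3.1), np.float64(5.5)), (0, np.float64(-3.2), np.float64(5.5)), (6, np.float64(-3.3), np.float64(7.6)), (12, np.float64(-3.3), np.float64(7.3)), (18, np.float64(-3.4), np.float64(7.0)), (24, np.float64(-3.5), np.float64(7.0)), (30, np.float64(-3.6), np.float64(7.0))] green A [-10.4   9.4]
```

```bash
python3 -m creep '[[-0.25,-5,-15,0,0,0,-0.01],[-0.25,-7,-25,0,0,0,-0.009],[-0.25,-7,-23,0,0,0,0],[-0.25,-4,-11,0,0,0,0],[-0.25,0,0,-20,0,0,0]]';  python3 -m creep '[[-0.25,0,0,-30,0,0,0],[-0.25,0,0,-22,0,0,0],[-0.25,0,0,0,0,0,0],[-0.25,0,0,0,0,0,0]]'; python3 - <<'E'
from h import *
im,d=read_camera('scene');np.savez('s1.npz',im=im,d=d)
K,T=c2w('scene');
c=(T[:3,:3].T@(np.array([.5134,-.025,.064])-T[:3,3]));u=K[0,0]*c[0]/-c[2]+K[0,2];v=K[1,1]*-c[1]/-c[2]+K[1,2];print(u,v)
u,v=int(u),int(v);cv2.imwrite('pics/s1.png',cv2.cvtColor(cv2.resize(im[v-40:v+40,u-50:u+50],None,fx=7,fy=7,interpolation=cv2.INTER_CUBIC),cv2.COLOR_RGB2BGR));o=get_obs();print(o['eef_pos'],o['tool_rot'],o['gripper_width'])
E
```

```text
t: 6.55
eef_pos: [0.4743, -0.015, 0.1177]
tool_rot: [0.002, 0.149, 0.989, 0.0]
contact_force: [-0.1, 0.0, -0.7]
gripper_width: 0.379
grasp_force: 6.1
t: 7.05
eef_pos: [0.4739, -0.0138, 0.0655]
tool_rot: [0.0, 0.148, 0.989, 0.0]
contact_force: [0.0, 0.3, -0.4]
gripper_width: 0.377
grasp_force: 6.1
247.39467150567762 191.24208160992302
[ 0.47416185 -0.01382621  0.0657062 ] [7.27709537e-04 1.48336439e-01 9.88936659e-01 2.37171709e-04] 0.3807681608838096
```

View pics/s1.png

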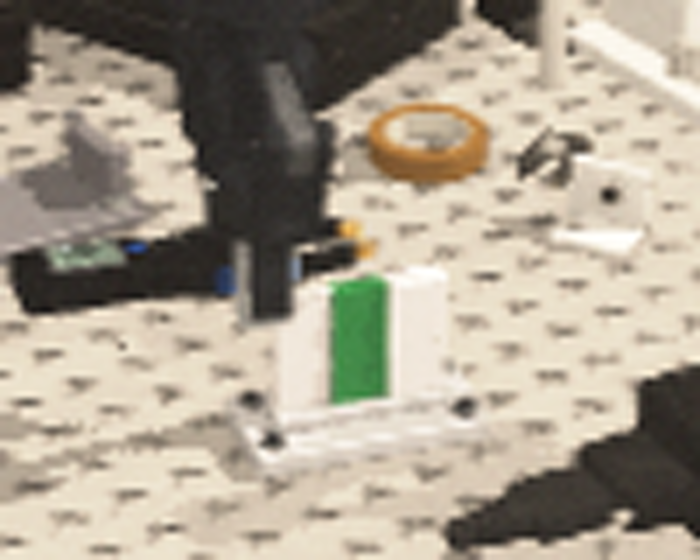

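The tips are just above the green step; in the crop, gold is at (350,228) and (362,248) and the green top is at about (358,282). I'll do a quick numeric cross-check.

```bash
python3 - <<'E'
from h import *
z=np.load('s1.npz');im=z['im'];K,T=c2w('scene')
h,s,v=[x.astype(int) for x in cv2.split(cv2.cvtColor(im,cv2.COLOR_RGB2HSV))]
sl=np.zeros(h.shape,bool);sl[178:190,242:254]=1
m=sl&(h>10)&(h<30)&(s>110)&(v>110);vv,uu=np.nonzero(m);wt=v[m]
print(list(zip(uu,vv,s[m],v[m])))
w=ray(K,T,np.c_[uu,vv],.0846);print('tips mean',w.mean(0).round(4))
g=(h>45)&(h<85)&(s>90);g[:180]=0;g[230:]=0;g[:,:235]=0;g[:,260:]=0;vv,uu=np.nonzero(g);t=vv.min();print(t,[(r,uu[vv==r].min(),uu[vv==r].max()) for r in (t,t+1,t+2)])
# expected pixel positions
def pr(p):
    c=T[:3,:3].T@(np.array(p)-T[:3,3]);return [round(K[0,0]*c[0]/-c[2]+K[0,2],1),round(-K[1,1]*c[1]/-c[2]+K[1,2],1)]
e=np.array([.956,-.292]);f=np.array([.292,.956]);C=np.array([.5134,-.025])
for A,B in [(-11,-4),(11,-4),(11,4),(-11,4)]: print('green corner',A,B,pr([*(C+e*A/1e3+f*B/1e3),.064]))
D=np.array([.4742,-.0138])
for B in (-7,7): print('tip',pr([*(D+e*.042+f*B/1e3),.0846]))
E
```

```text
[(np.int64(245), np.int64(183), np.int64(147), np.int64(139)), (np.int64(246), np.int64(183), np.int64(146), np.int64(234)), (np.int64(247), np.int64(183), np.int64(144), np.int64(226)), (np.int64(245), np.int64(184), np.int64(143), np.int64(114)), (np.int64(246), np.int64(184), np.int64(153), np.int64(205)), (np.int64(247), np.int64(184), np.int64(142), np.int64(214)), (np.int64(248), np.int64(186), np.int64(148), np.int64(167)), (np.int64(249), np.int64(186), np.int64(144), np.int64(203)), (np.int64(248), np.int64(187), np.int64(151), np.int64(179)), (np.int64(249), np.int64(187), np.int64(138), np.int64(225))]
tips mean [ 0.5115 -0.0258  0.0846]
191 [(np.int64(191), np.int64(246), np.int64(251)), (np.int64(192), np.int64(245), np.int64(251)), (np.int64(193), np.int64(245), np.int64(251))]
green corner -11 -4 [np.float64(243.8), np.float64(192.7)]
green corner 11 -4 [np.float64(251.9), np.float64(191.3)]
green corner 11 4 [np.float64(250.9), np.float64(189.8)]
green corner -11 4 [np.float64(242.9), np.float64(191.2)]
tip [np.float64(248.8), np.float64(185.7)]
tip [np.float64(247.1), np.float64(183.1)]
```

```bash
python3 -m creep '[[-0.24,-1,1,0,0,0,0],[-0.24,0,0,-4,0,0,0],[-0.24,0,0,-5,0,0,0],[-0.24,0,0,-5,0,0,0],[-0.24,0,0,0,0,0,0]]'
```

```text
t: 7.72
eef_pos: [0.472, -0.0129, 0.0502]
tool_rot: [-0.001, 0.148, 0.989, -0.0]
contact_force: [0.8, -0.3, -0.7]
gripper_width: 0.38
grasp_force: 5.8
```

```bash
python3 -m creep '[[-0.24,0,0,-3,0,0,0],[-0.24,0,0,-3,0,0,0],[-0.24,0,0,0,0,0,0]]'
```

```text
t: 8.1
eef_pos: [0.4723, -0.0129, 0.0446]
tool_rot: [-0.0, 0.148, 0.989, -0.0]
contact_force: [-1.1, 0.3, -0.5]
gripper_width: 0.382
grasp_force: 5.8
```

```bash
python3 -m creep '[[-0.24,0.8,0,-5,0,0,0],[-0.24,0,0,-5,0,0,0],[-0.24,0,0,-4,0,0,0],[-0.24,0,0,0,0,0,0],[-0.24,0,0,0,0,0,0]]'; python3 - <<'E'
from h import *
im,d=read_camera('scene');np.savez('s2.npz',im=im,d=d)
cv2.imwrite('pics/s2.png',cv2.cvtColor(cv2.resize(im[150:230,197:297],None,fx=7,fy=7,interpolation=cv2.INTER_CUBIC),cv2.COLOR_RGB2BGR))
E
```

```text
t: 8.72
eef_pos: [0.4733, -0.0129, 0.0308]
tool_rot: [0.0, 0.148, 0.989, 0.0]
contact_force: [-0.0, 0.3, -0.4]
gripper_width: 0.375
grasp_force: 5.8
```

View pics/s2.png

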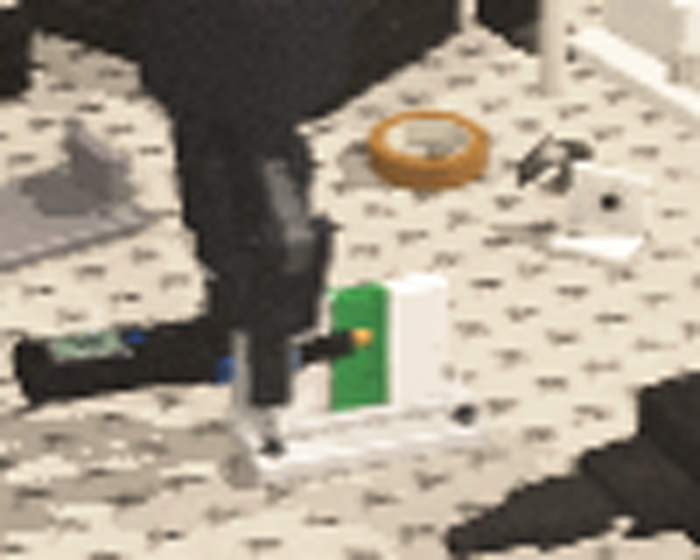

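The near gold tip is in front of the green step (crop (360,337)) and the other is behind it. Now I'll squeeze stepwise.

```bash
for i in 1; do python3 -m creep '[[-0.255,0,0,0,0,0,0],[-0.255,0,0,0,0,0,0]]' 20; python3 -m creep '[[-0.27,0,0,0,0,0,0],[-0.27,0,0,0,0,0,0]]';python3 -m creep '[[-0.28,0,0,0,0,0,0],[-0.28,0,0,0,0,0,0]]';python3 -m creep '[[-0.29,0,0,0,0,0,0],[-0.29,0,0,0,0,0,0]]'; done | grep -v rot
```

```text
t: 9.02
eef_pos: [0.4733, -0.0129, 0.0309]
contact_force: [0.5, 0.1, 0.0]
gripper_width: 0.376
grasp_force: 6.3
t: 9.28
eef_pos: [0.4733, -0.0129, 0.0308]
contact_force: [-0.4, 0.1, -1.1]
gripper_width: 0.363
grasp_force: 6.9
t: 9.52
eef_pos: [0.4733, -0.0129, 0.0308]
contact_force: [0.0, 0.4, -0.3]
gripper_width: 0.366
grasp_force: 7.3
t: 9.78
eef_pos: [0.4732, -0.0131, 0.0308]
contact_force: [0.8, -1.1, -0.6]
gripper_width: 0.353
grasp_force: 8.5
```

```bash
for i in 1; do python3 -m creep '[[-0.295,0,0,0,0,0,0],[-0.295,0,0,0,0,0,0],[-0.295,0,0,0,0,0,0]]'; python3 -m creep '[[-0.30,0,0,0,0,0,0],[-0.30,0,0,0,0,0,0],[-0.30,0,0,0,0,0,0]]';python3 -m creep '[[-0.31,0,0,0,0,0,0],[-0.31,0,0,0,0,0,0],[-0.31,0,0,0,0,0,0]]';python3 -m creep '[[-0.32,0,0,0,0,0,0],[-0.32,0,0,0,0,0,0],[-0.32,0,0,0,0,0,0]]'; done | grep -v rot; python3 -c "
from station import *
o=get_obs();print(o['contact_force'],o['torque'])"
```

```text
t: 10.15
eef_pos: [0.4732, -0.0131, 0.0308]
contact_force: [-0.2, -2.6, -0.3]
gripper_width: 0.355
grasp_force: 9.9
t: 10.52
eef_pos: [0.4732, -0.0132, 0.0308]
contact_force: [-0.5, -3.0, 0.8]
gripper_width: 0.352
grasp_force: 11.5
t: 10.9
eef_pos: [0.4732, -0.0134, 0.0308]
contact_force: [-0.7, -5.4, -0.9]
gripper_width: 0.345
grasp_force: 14.2
t: 11.28
eef_pos: [0.4731, -0.0134, 0.0308]
contact_force: [-1.0, -5.4, 1.0]
gripper_width: 0.343
grasp_force: 19.7
[-0.95163549 -5.44070513  1.03526812] [-1.10697082  0.14562311 -0.22184925]
```

Both tips touch, with more load on one side, so I'll shift slightly to -y to centre them and then ease off.

```bash
(python3 -m creep '[[-0.31,-0.2,-0.6,0,0,0,0],[-0.31,0,0,0,0,0,0],[-0.31,0,0,0,0,0,0]]'; python3 -m creep '[[-0.305,0,0,0,0,0,0],[-0.305,0,0,0,0,0,0],[-0.305,0,0,0,0,0,0]]';python3 -m creep '[[-0.30,0,0,0,0,0,0],[-0.30,0,0,0,0,0,0],[-0.30,0,0,0,0,0,0]]') | grep -v rot
```

```text
t: 11.65
eef_pos: [0.4731, -0.0135, 0.0308]
contact_force: [-0.5, -5.0, 1.1]
gripper_width: 0.349
grasp_force: 17.7
t: 12.02
eef_pos: [0.4731, -0.0135, 0.0308]
contact_force: [0.4, -3.6, -0.1]
gripper_width: 0.35
grasp_force: 13.3
t: 12.4
eef_pos: [0.4732, -0.0134, 0.0308]
contact_force: [-0.8, -3.0, 0.6]
gripper_width: 0.35
grasp_force: 11.8
```

```bash
(python3 -m creep '[[-0.295,-0.2,-0.7,0,0,0,0],[-0.295,0,0,0,0,0,0],[-0.295,0,0,0,0,0,0]]'; python3 -m creep '[[-0.29,0,0,0,0,0,0],[-0.29,0,0,0,0,0,0],[-0.29,0,0,0,0,0,0]]';python3 -m creep '[[-0.28,0,0,0,0,0,0],[-0.28,0,0,0,0,0,0],[-0.28,0,0,0,0,0,0]]') | grep -v rot
```

```text
t: 12.78
eef_pos: [0.4728, -0.0137, 0.0308]
contact_force: [-0.6, 0.2, -0.3]
gripper_width: 0.357
grasp_force: 8.4
t: 13.15
eef_pos: [0.4729, -0.0142, 0.0308]
contact_force: [0.5, 0.0, -0.9]
gripper_width: 0.356
grasp_force: 8.0
t: 13.52
eef_pos: [0.4729, -0.0142, 0.0308]
contact_force: [-0.2, 0.6, -0.2]
gripper_width: 0.357
grasp_force: 7.4
```

```bash
(python3 -m creep '[[-0.29,0,0,0,0,0,0],[-0.30,0,0,0,0,0,0],[-0.30,0,0,0,0,0,0],[-0.30,0,0,0,0,0,0]]'; python3 -m creep '[[-0.305,0,0,0,0,0,0],[-0.305,0,0,0,0,0,0],[-0.305,0,0,0,0,0,0]]';python3 -m creep '[[-0.31,0,0,0,0,0,0],[-0.31,0,0,0,0,0,0],[-0.31,0,0,0,0,0,0]]';python3 -m creep '[[-0.315,0,0,0,0,0,0],[-0.315,0,0,0,0,0,0],[-0.315,0,0,0,0,0,0]]') | grep -v rot
```

```text
t: 14.02
eef_pos: [0.4729, -0.0141, 0.0308]
contact_force: [0.7, 1.2, -0.9]
gripper_width: 0.347
grasp_force: 9.4
t: 14.4
eef_pos: [0.4729, -0.014, 0.0308]
contact_force: [1.4, 1.4, 0.0]
gripper_width: 0.353
grasp_force: 10.9
t: 14.78
eef_pos: [0.473, -0.0139, 0.0309]
contact_force: [0.1, 3.3, 1.0]
gripper_width: 0.349
grasp_force: 12.6
t: 15.15
eef_pos: [0.473, -0.0139, 0.0309]
contact_force: [0.6, 4.7, -0.3]
gripper_width: 0.349
grasp_force: 16.0
```

```bash
(python3 -m creep '[[-0.30,0.1,0.4,0,0,0,0],[-0.298,0,0,0,0,0,0],[-0.298,0,0,0,0,0,0],[-0.298,0,0,0,0,0,0]]'; python3 -m creep '[[-0.298,0,0,2,0,0,0],[-0.298,0,0,3,0,0,0],[-0.298,0,0,3,0,0,0]]') | grep -v rot
```

```text
t: 15.65
eef_pos: [0.4729, -0.0141, 0.0308]
contact_force: [0.7, 2.0, 0.5]
gripper_width: 0.354
grasp_force: 10.3
t: 16.02
eef_pos: [0.4727, -0.0139, 0.0389]
contact_force: [0.2, -0.2, -0.8]
gripper_width: 0.354
grasp_force: 9.7
```

```bash
(python3 -m creep '[[-0.298,0,0,3,0,0,0],[-0.298,0,0,4,0,0,0],[-0.298,0,0,4,0,0,0],[-0.298,0,0,5,0,0,0]]'; python3 -m creep '[[-0.298,0,0,10,0,0,0],[-0.298,0,0,10,0,0,0],[-0.298,0,0,10,0,0,0],[-0.298,0,0,0,0,0,0]]') | grep -v rot; python3 wr.py w5;python3 - <<'E'
from h import *
z=np.load('w5.npz');im,d,K,T=z['im'],z['d'],z['K'],z['T'];P=pts(K,T,d)
m=np.zeros(d.shape,bool);m[75:182,235:292]=1;m&=(d>0)&(d<.2)
p=P[m];c=p.mean(0);V=np.linalg.svd(p-c)[2];nn=V[2]*np.sign(V[2,2]);print('head',c.round(4),'normal',nn.round(3))
E
```

```text
t: 16.52
eef_pos: [0.4729, -0.014, 0.0551]
contact_force: [0.5, 0.1, -1.1]
gripper_width: 0.351
grasp_force: 8.7
t: 17.02
eef_pos: [0.4736, -0.0137, 0.0858]
contact_force: [0.1, 0.6, -1.0]
gripper_width: 0.353
grasp_force: 8.7
17.025 [ 0.4736 -0.0137  0.0858] [9.000e-04 1.483e-01 9.889e-01 3.000e-04] 0.35317407185834515
head [0.4121 0.0058 0.1148] normal [0.012 0.002 1.   ]
```

View pics/w5.png

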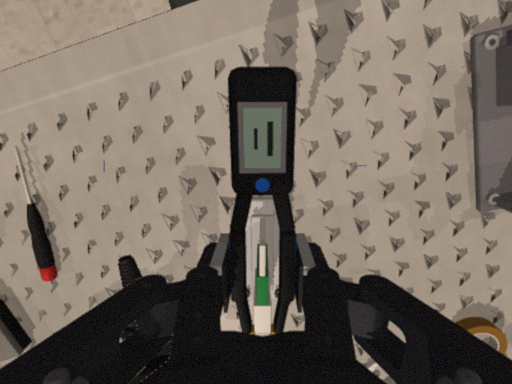

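The tweezers are level and clear of the gauge, with the gold tips partly visible near (247,332) and (279,332). I'll check the gap from the inner edges of the legs.

```bash
python3 - <<'E'
from h import *
for n in ['w3','w4','w5']:
    z=np.load(n+'.npz');im,d,K,T=z['im'],z['d'],z['K'],z['T']
    hsv=cv2.cvtColor(im,cv2.COLOR_RGB2HSV);h,s,v=[x.astype(int) for x in cv2.split(hsv)]
    o={'w3':.1369,'w4':.1368,'w5':.0858}[n]
    g=(h>10)&(h<32)&(s>100)&(v>70)&(d<.25)&(d>0)
    g[:318]=0;g[340:]=0;g[:,:235]=0;g[:,295:]=0;vv,uu=np.nonzero(g);print(n,sorted(zip(vv.tolist(),uu.tolist()))[:40])
    for r in (290,300,310,320,326):
        row=v[r,225:300];print(r,row[8:68].tolist()) if n=='w5' and r in(320,) else 0
        # subpixel inner edges from centre outward: 50% crossing
        c=262-225;bg=np.median(row[c-6:c+7]);th=(bg+20)/2
        R_=next(i for i in range(c+4,75) if row[i]<th);L_=next(i for i in range(c-4,0,-1) if row[i]<th)
        Rs=R_-1+(row[R_-1]-th)/(row[R_-1]-row[R_]);Ls=L_+1-(row[L_+1]-th)/(row[L_+1]-row[L_])
        w=ray(K,T,[[Ls+225,r],[Rs+225,r]],o+.013+.012);print(n,r,(np.linalg.norm(w[0]-w[1])*1e3).round(2))
E
```

```text
w3 [(325, 249), (325, 250), (325, 275), (325, 276), (326, 249), (326, 250), (326, 274), (326, 275), (326, 276), (327, 249), (327, 250), (327, 274), (327, 275), (327, 276), (328, 249), (328, 250), (328, 274), (328, 275), (328, 276), (329, 249), (329, 250), (329, 274), (329, 275), (329, 276), (330, 250), (330, 274), (330, 275), (330, 276), (331, 249), (331, 250), (331, 274), (331, 275), (331, 276), (332, 248), (332, 249), (332, 250), (332, 274), (332, 275), (332, 276), (333, 249)]
w3 290 17.46
w3 300 16.23
w3 310 10.42
w3 320 13.3
w3 326 12.27
w4 [(326, 249), (326, 250), (326, 274), (326, 275), (327, 249), (327, 250), (327, 274), (327, 275), (327, 276), (328, 249), (328, 250), (328, 274), (328, 275), (328, 276), (329, 249), (329, 250), (329, 274), (329, 275), (329, 276), (330, 249), (330, 250), (330, 274), (330, 275), (330, 276), (331, 249), (331, 250), (331, 274), (331, 275), (331, 276), (332, 248), (332, 249), (332, 250), (332, 274), (332, 275), (332, 276), (333, 249), (333, 250), (333, 274), (333, 275), (333, 276)]
w4 290 17.56
w4 300 10.74
w4 310 15.01
w4 320 13.65
w4 326 11.81
w5 [(325, 252), (325, 253), (325, 271), (325, 272), (326, 253), (326, 271), (326, 272), (327, 252), (327, 253), (327, 271), (327, 272), (328, 252), (328, 253), (328, 271), (328, 272), (328, 273), (329, 253), (329, 271), (329, 272), (329, 273), (330, 252), (330, 253), (330, 271), (330, 272), (331, 252), (331, 253), (331, 271), (331, 272), (331, 273), (332, 250), (332, 251), (332, 252), (332, 253), (332, 271), (332, 272), (332, 273), (332, 274), (333, 249), (333, 250), (333, 251)]
w5 290 12.65
w5 300 14.47
w5 310 12.1
320 [194, 191, 195, 197, 192, 193, 150, 47, 36, 36, 38, 28, 24, 26, 21, 10, 10, 20, 76, 137, 179, 211, 218, 218, 218, 218, 216, 220, 219, 217, 220, 218, 219, 215, 215, 216, 208, 187, 162, 167, 114, 35, 13, 17, 30, 35, 33, 35, 25, 23, 20, 37, 108, 170, 176, 176, 179, 176, 173, 161]
w5 320 10.22
w5 326 8.37
```

```bash
(python3 -m creep '[[-0.307,0,0,15,0,0,0],[-0.307,0,0,25,0,0,0],[-0.307,0,0,25,0,0,0],[-0.307,0,0,25,0,0,0],[-0.307,0,0,12,0,0,0]]'; python3 -m creep '[[-0.307,0,0,0,0,0,0],[-0.307,0,0,0,0,0,0],[-0.307,0,0,0,0,0,0]]');for i in 6 7 8; do python3 wr.py w$i;done; cat > gap.py <<'E'
from h import *
import sys
for n in sys.argv[1:]:
    z=np.load(n+'.npz');im,d,K,T=z['im'].astype(float),z['d'],z['K'],z['T']
    zt=T[2,3]-.142397+.013+.009  # TCP height, level tool
    sat=im[...,0]-im[...,2]   # gold: R>>B
    out=[]
    p=sat[325:333].mean(0)
    c=262;b=np.median(p[c-4:c+5])
    def edge(rng):
        pk=max(p[i] for i in rng);th=(b+pk)/2;pr=c
        for i in rng:
            if p[i]>=th:return pr+(th-p[pr])/(p[i]-p[pr])*(i-pr)
            pr=i
    L=edge(range(c-4,c-20,-1));Rr=edge(range(c+4,c+20))
    w=ray(K,T,[[L,328.5],[Rr,328.5]],zt);print(n,round(L,2),round(Rr,2),'gap mm',(np.linalg.norm(w[0]-w[1])*1e3).round(2))
E
python3 gap.py w3 w4 w5 w6 w7 w8
```

```text
t: 17.7
eef_pos: [0.4735, -0.0138, 0.1885]
tool_rot: [0.001, 0.148, 0.989, 0.0]
contact_force: [0.2, 1.0, -0.2]
gripper_width: 0.346
grasp_force: 9.5
t: 18.08
eef_pos: [0.4723, -0.0139, 0.1859]
tool_rot: [-0.001, 0.148, 0.989, -0.0]
contact_force: [-0.6, 0.0, -0.7]
gripper_width: 0.349
grasp_force: 9.5
18.075 [ 0.4723 -0.0139  0.1859] [-9.000e-04  1.484e-01  9.889e-01 -3.000e-04] 0.34937414813662515
18.125 [ 0.4725 -0.0139  0.186 ] [-8.000e-04  1.484e-01  9.889e-01 -3.000e-04] 0.34847032501543596
18.175 [ 0.4725 -0.0138  0.1861] [-7.000e-04  1.483e-01  9.889e-01 -2.000e-04] 0.3466063631386267
w3 250.46 273.57 gap mm 11.53
w4 250.23 273.72 gap mm 11.72
w5 253.18 270.86 gap mm 8.84
w6 253.83 270.28 gap mm 8.2
w7 253.81 270.35 gap mm 8.25
w8 253.85 270.29 gap mm 8.2
```

```bash
for i in 1 2 3 4 5 6 7; do python3 -m creep '[[-0.309,0,0,0,0,0,0],[-0.309,0,0,0,0,0,0],[-0.309,0,0,0,0,0,0],[-0.309,0,0,0,0,0,0],[-0.309,0,0,0,0,0,0]]'; done | grep -v rot | tail -8; python3 wr.py w9; python3 gap.py w9; python3 - <<'E'
from h import *
z=np.load('w9.npz');im,d,K,T=z['im'],z['d'],z['K'],z['T'];P=pts(K,T,d)
m=np.zeros(d.shape,bool);m[75:182,235:292]=1;m&=(d>0)&(d<.2)
p=P[m];c=p.mean(0);V=np.linalg.svd(p-c)[2];print(c.round(4),(V[2]*np.sign(V[2,2])).round(3))
E
```

```text
contact_force: [0.7, 0.3, -0.7]
gripper_width: 0.347
grasp_force: 9.8
t: 22.6
eef_pos: [0.473, -0.0138, 0.1868]
contact_force: [0.4, -0.2, -0.4]
gripper_width: 0.347
grasp_force: 9.8
22.6 [ 0.473  -0.0138  0.1868] [0.     0.1484 0.9889 0.    ] 0.34713543928688
w9 253.84 270.13 gap mm 8.13
[0.4115 0.0057 0.2159] [0.014 0.003 1.   ]
```

```bash
python3 -c "
from station import *
print(hand_in())"
```

```text
the job is handed in; nothing more can be done
None
```

I handed the job in at 22.7 s with the tweezers still held squeezed: about 8.1 mm tip gap by camera, level within 1°, tips about 20 cm up and steady for over 4 s; both tips had touched the green step (judged from the grip force), and the arm met nothing else.

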